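Find the socket that fits the drive unit's hub nut

TASK

Lift the aluminium lock plate off the hub nut of the small drive unit and hang it by its hole on the post of the parking stand, lying flat on the post's shoulder. Then try the three look-alike sockets on the hex nut until you find the one that goes all the way down over it; stand any socket that does not fit back upright on the worktop. Finish while still holding the fitting socket fully seated on the nut - do not let go of it - and leave the cup, timer and label roll alone.

Things in the scene. Friction and masses are not known exactly. Their poses are not given: they have to be found in the camera images.
- drive_unit: Fixed white box 120x120x40 mm with an aluminium hub disc (92 mm diameter, top 50 mm above the worktop). In its middle a steel hex nut 18 mm across flats, 12 mm high, its 11 mm stud 2 mm higher. Origin at the centre of the underside, z up. The nut's flats are square to this x axis and every 60 degrees from it.
- nut_seat (a point): Point on the hub disc's top at the centre of the nut's foot; a fully seated socket has its mouth centre here. Nut top 12 mm above it. The right socket has about 1 mm play all round; a wrong one stops on top of the nut, 12 mm higher.
- lock_plate: Loose aluminium plate 104 (x) x 36 (y) x 5 mm, 80 g, lying on the hub disc round the nut, with a 26 mm hole in its middle. At each end an upright grip tab 10 mm thick (x), 24 mm wide (y), centred at x = +44 and -44 mm, top 48 mm above the underside. Origin at the hole's centre on the underside, z up.
- post_stand: Fixed steel parking stand: round foot 68 mm diameter, slim column, a shoulder disc of 44 mm diameter whose top is 55 mm above the worktop, and on it a post of 10 mm diameter rising 14 mm. Origin at the centre of the underside, z up.
- post_shoulder (a point): Centre of the shoulder disc's top, at the post's foot: the hung plate's underside lies at this height with the post through its hole. The post tip is 14 mm above it.
- socket_a: Dark socket standing mouth down, 0.1 kg, origin at the centre of the mouth, z up. Three alike outside: round body 30 mm diameter, 28 mm high; above it a hexagonal head 24 mm across flats, 28 to 58 mm up, to grip from above. Hex opening 18 mm deep in the underside; its size differs and is not marked. Flats of head and opening are square to x and every 60 degrees from it.
- socket_b: Dark socket standing mouth down, 0.1 kg, origin at the centre of the mouth, z up. Three alike outside: round body 30 mm diameter, 28 mm high; above it a hexagonal head 24 mm across flats, 28 to 58 mm up, to grip from above. Hex opening 18 mm deep in the underside; its size differs and is not marked. Flats of head and opening are square to x and every 60 degrees from it.
- socket_c: Dark socket standing mouth down, 0.1 kg, origin at the centre of the mouth, z up. Three alike outside: round body 30 mm diameter, 28 mm high; above it a hexagonal head 24 mm across flats, 28 to 58 mm up, to grip from above. Hex opening 18 mm deep in the underside; its size differs and is not marked. Flats of head and opening are square to x and every 60 degrees from it.
- sample_cup: Bystander, not to be disturbed: closed plastic sample cup, 50 mm diameter, 58 mm tall. Origin at the centre of the underside.
- kitchen_timer: Bystander, not to be disturbed: flat white timer 62x62x19 mm. Origin at the centre of the underside.
- label_roll: Bystander, not to be disturbed: roll of white labels lying flat, 61 mm diameter, 30 mm high. Origin at the centre of the underside.

How it is judged:
By the outcome, as a careful person would: the job done as asked, in the order asked, and still so for the second after the job is handed in, while the arm keeps its last pose, push and grip.
It also fails if it takes over 72 s, if anything falls off the work surface, if the arm or the gripper's body presses on something with over 40 N, if the wrist force passes 120 N, or if a joint passes its speed limit or range.

ROBOT

A 6-joint arm with a two-finger parallel gripper is mounted at the origin on a cart in front of the work surface, level with it; the furniture and walls round the work are solid. World frame = base frame: x ahead of the robot, y to its left, z up, the work surface at z = 0. Lengths are in m, angles in degrees, forces in N, time in s.
With the tool pointing down it reaches from about 0.4 to 0.825 m from the base axis. Payload 7 kg.
Tool frame: the origin (TCP) lies midway between the tips of the shut fingers; the grasp point (between the pads) lies 19 mm behind it; z points along the fingers, y is the direction in which the jaws open and shut (so a half turn about z gives the same grasp; the last joint's range is limited). The gripper opens to 88 mm and grips with 3 to 60 N. Pads are 19 mm wide; open, the fingers measure 130 mm over their backs; the gripper's body (78 mm by 193 mm) begins 47 mm behind the grasp point.
Start: joints at [89.444, 20.546, 0.682, 0, -70.136, -16.507], TCP at [0.198, 0.645, 0.227] pointing down, gripper open.
Joint ranges: [-176.03, 176.03], [-82.01, 121.73], [-58.28, 71.71], [-173.87, 95.51], [-174.79, -0.11], [-173.66, 173.66]. Speed limits (degrees/s): [136.94, 136.94, 172.46, 180, 180, 180].

INTERFACE

Orientations are given as a 3x3 rotation matrix whose columns are the frame's x, y, z axes.
In Python, from rig import robot gives the robot as it stands. Calls block until the motion is done:
- robot.goto(position, orientation): joint-space move of the TCP to a pose.
- robot.servo_line(position, ori=None, speed=0.15): straight line of the TCP; ori=None keeps the orientation; speed is the mean speed in m/s.
- robot.movej(angles): joint-space move.
- robot.move_gripper(opening): opening from 0.0 (shut) to 1.0 (fully open); the grip force is fixed at half the most; returns when the fingers have stopped.
- robot.dwell(seconds).
- robot.ik(position, orientation): joint angles nearest the present ones, or None.
- robot.grab_frame(name): name is "scene" or "side" or "wrist"; returns (picture, depth): 400x640x3 uint8, red, green, blue; 400x640 float32, m along the optical axis (not along the pixel's ray), 0 where there is no reading.
- robot.camera_info(name): a dict with "vfov" (degrees; the focal length in pixels is half the picture's height over the tangent of half this angle, whatever the lens; pixels are square), "cx", "cy" (the principal point, pixels), "view" (4x4, takes a point from world to camera coordinates); the wrist camera has in their place "T_tool_cam" (4x4, takes a point from camera to tool coordinates, whose origin is the TCP and whose axes are the flange's). Camera axes: x right, y down, z forward; pixel columns grow to the right and rows downward; lengths in m; the calibration is good to about 2 mm. A picture is of the moment at which its call begins: read the wrist's pose just before it. camera_info takes no time and is no camera call.
A pose or a line that the arm cannot do raises robot.Unreachable and nothing moves.
- robot.job_done(): hands the job in, once; it reports no verdict.
Readings, each from a call of its own:
- robot.read_t(): time.
- robot.read_qpos(): joint angles.
- robot.read_qvel(): joint speeds.
- robot.read_effort(): joint torques, N m.
- robot.read_position(): TCP position.
- robot.read_tcp_rot(): TCP orientation.
- robot.read_force(): force on the tool from outside, world axes, zero at the start.
- robot.read_ft_torque(): the same for the moment, N m.
- robot.read_grip_width(): opening from 0.0 (shut) to 1.0 (fully open).
Only numpy, scipy, OpenCV 4.12 (cv2) and the standard library are available. Lean on these libraries where they do the work, as an engineer would, in place of code of your own. Each camera call takes 0.05 s, during which the arm holds its last target. There are 200 camera calls.

## Working session

There is one attempt and no reset: what is moved stays moved. The work goes in short steps, each a Python script; the robot and the scene stay as the last script left them, time stands still between calls to the robot, and variables do not carry over. Pictures are saved under pics/ and viewed, about 8 in all and at most 12, crops included, and the job is handed in when it is done.

```bash
ls; mkdir -p pics
cat > h.py <<'E'
import numpy as np, cv2
from rig import robot
def cam(n):
    R,p=robot.read_tcp_rot(),robot.read_position()
    im,d=robot.grab_frame(n); ci=robot.camera_info(n)
    f=200/np.tan(np.radians(ci['vfov']/2))
    if n=='wrist':
        T=np.eye(4);T[:3,:3]=np.array(R);T[:3,3]=p; W=T@np.array(ci['T_tool_cam'])
    else: W=np.linalg.inv(np.array(ci['view']))
    cx,cy=ci.get('cx',320),ci.get('cy',200)
    v,u=np.mgrid[:400,:640]
    P=np.stack([(u-cx)/f*d,(v-cy)/f*d,d],-1)@W[:3,:3].T+W[:3,3]
    P[d==0]=np.nan
    return im,d,P,(W,f,cx,cy)
def save(im,name): cv2.imwrite('pics/'+name,im[:,:,::-1])
def ray(c,u,v,z):
    W,f,cx,cy=c; r=W[:3,:3]@np.array([(u-cx)/f,(v-cy)/f,1]); o=W[:3,3]
    return o+r*(z-o[2])/r[2]
def down(a):
    "tool down, jaw axis y at world angle a (deg)"
    a=np.radians(a); y=np.array([np.cos(a),np.sin(a),0]); z=np.array([0,0,-1.]); return np.stack([np.cross(y,z),y,z],1)
E
python3 - <<'E'
from h import *
for n in ('scene','side','wrist'):
    im,d,P,c=cam(n); save(im,n+'0.png'); np.savez('/tmp/%s0.npz'%n,im=im,d=d,P=P)
    print(n,c[0].round(3).tolist(),c[1:],robot.camera_info(n).keys())
print(robot.read_t(),robot.read_tcp_rot(),robot.read_force())
E
```

```text
pics
scene [[-0.653, -0.374, 0.658, -0.132], [-0.757, 0.35, -0.552, 0.534], [-0.024, -0.859, -0.512, 0.57], [0.0, 0.0, 0.0, 1.0]] (np.float64(444.72143276442563), 326.3900559785707, 197.11001062595867) dict_keys(['vfov', 'cx', 'cy', 'view'])
side [[0.994, -0.059, 0.088, 0.448], [-0.105, -0.653, 0.75, -0.998], [0.013, -0.755, -0.655, 0.879], [0.0, 0.0, 0.0, 1.0]] (np.float64(424.9705259978791), 316.12268386305306, 202.41363834749748) dict_keys(['vfov', 'cx', 'cy', 'view'])
wrist [[-0.293, -0.927, -0.235, 0.261], [-0.956, 0.284, 0.07, 0.626], [0.002, 0.245, -0.969, 0.384], [0.0, 0.0, 0.0, 1.0]] (np.float64(320.38771327806177), 320.69385404053133, 201.95052629796646) dict_keys(['vfov', 'cx', 'cy', 'T_tool_cam'])
0.15 [[ 9.55975603e-01 -2.93446060e-01 -2.38155088e-04]
 [-2.93446120e-01 -9.55974765e-01 -1.27408975e-03]
 [ 1.46206362e-04  1.28788440e-03 -9.99999160e-01]] [ 0.08251744  0.26331004 -0.00978772]
```

View pics/scene0.png

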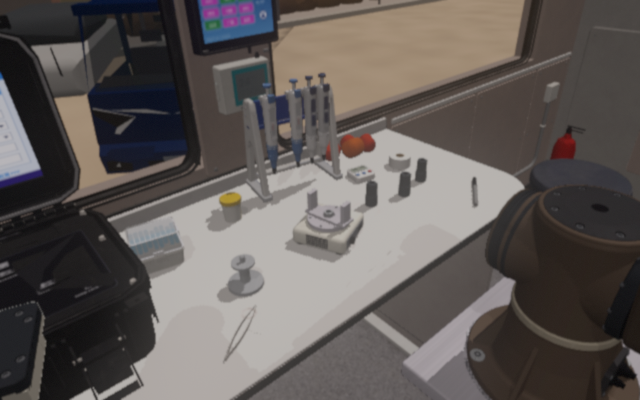

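View pics/wrist0.png

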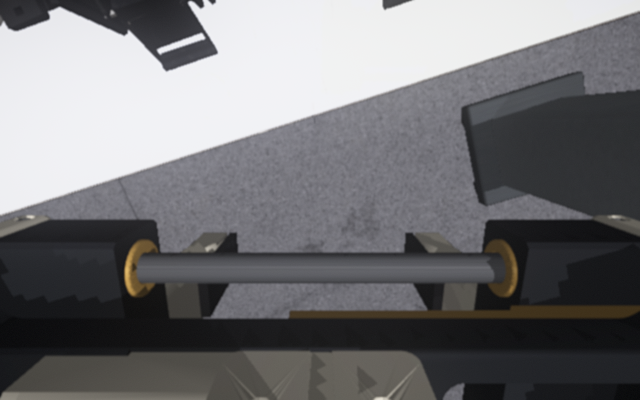

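The scene view shows the drive unit at (328,225), the stand at (245,275), the sockets at (371,193), (405,184) and (421,169), the cup at (231,207), the timer at (361,173) and the roll at (399,160). The wrist view shows only the bench edge.

View pics/side0.png

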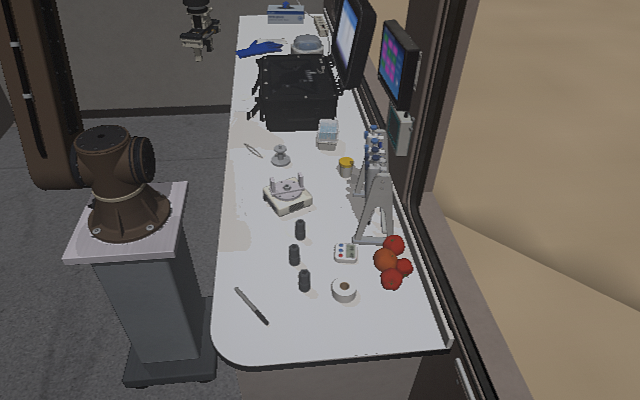

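Run:
```python
import numpy as np
for n,pts in (('scene',dict(drive=(328,213),stand=(243,261),s1=(371,184),s2=(405,175),s3=(422,160),cup=(231,198),timer=(361,173),roll=(399,157),tabL=(312,194),tabR=(345,205))),):
    P=np.load(f'/tmp/{n}0.npz')['P']
    for k,(u,v) in pts.items(): print(n,k,np.nanmedian(P[v-1:v+2,u-1:u+2].reshape(-1,3),0).round(3))
```

```text
scene drive [0.471 0.027 0.061]
scene stand [0.458 0.242 0.057]
scene s1 [ 0.5   -0.132  0.058]
scene s2 [ 0.474 -0.226  0.059]
scene s3 [ 0.496 -0.318  0.059]
scene cup [0.672 0.141 0.057]
scene timer [ 0.61  -0.211  0.016]
scene roll [ 0.602 -0.352  0.023]
scene tabL [0.51  0.035 0.092]
scene tabR [0.427 0.017 0.097]
```

The side view agrees: the stand, drive unit and three sockets lie in a row, and the arm's gripper is far up at (195,30). The heights from depth match the given sizes, so I'm moving in for wrist views.

Run:
```python
from h import *
print(robot.ik([0.53,0.13,0.2],down(90)),robot.ik([0.53,0.13,0.2],down(-90)))
for n,p in (('w1',[0.545,0.12,0.2]),('w2',[0.56,-0.226,0.2])):
    robot.goto(p,down(90)); print(robot.read_t(),robot.read_position(),robot.read_force())
    im,d,P,c=cam('wrist'); save(im,n+'.png'); np.savez(f'/tmp/{n}.npz',im=im,d=d,P=P,W=c[0],k=c[1:])
a,b=cv2.imread('pics/w1.png'),cv2.imread('pics/w2.png')
cv2.imwrite('pics/w12.png',np.vstack([a[:260],b[:260]]))
```

```text
[  34.35875118    9.53596683  -17.96115099    0.          -62.50288218
 -124.35875118] [ 34.35875118   9.53596683 -17.96115099   0.         -62.50288218
  55.64124882]
2.4 [0.54505328 0.12056623 0.20001558] [-0.68430155 -0.93334258 -0.49261308]
3.7583 [ 0.56029471 -0.2250982   0.20002416] [-0.07704512 -0.07591713 -0.23451966]
```

View pics/w12.png

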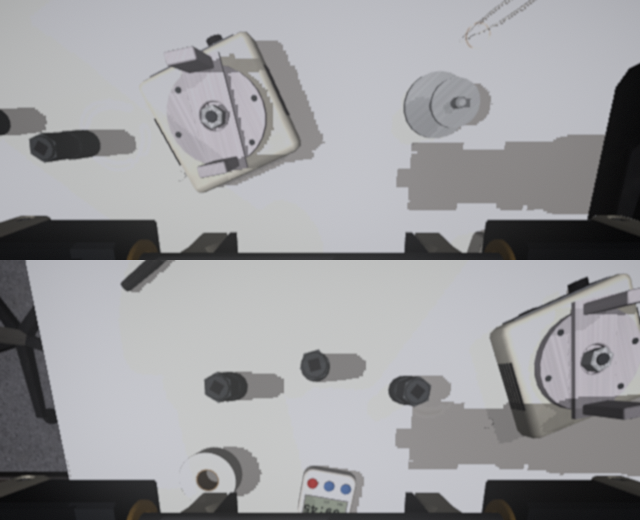

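Top half: nut at (214,116), tabs at (185,58) and (218,167), post tip at (460,102). Bottom half: sockets at (218,386), (313,367) and (412,390), with the timer and roll below them. Next step is to segment by height and cast rays.

```bash
cat >> h.py <<'E'
def segs(d,P,c,z0,zlo,zhi,box,amin=8):
    "blobs with height in zlo..zhi inside xy box; centre and outline cast onto plane z0"
    x0,x1,y0,y1=box
    with np.errstate(invalid='ignore'):
        m=((P[...,2]>zlo)&(P[...,2]<zhi)&(P[...,0]>x0)&(P[...,0]<x1)&(P[...,1]>y0)&(P[...,1]<y1)).astype(np.uint8)
    n,l,s,cc=cv2.connectedComponentsWithStats(m)
    out=[]
    for i in range(1,n):
        if s[i,4]<amin: continue
        v,u=np.nonzero(l==i); X=np.array([ray(c,a,b,z0)[:2] for a,b in zip(u,v)])
        r=cv2.minAreaRect((X*1000).astype(np.float32))
        out.append((X.mean(0),s[i,4],cc[i],r,np.median(P[v,u,2])))
    return out
E
python3 - <<'E'
from h import *
def sh(t,o):
    for x,n,c,r,z in o: print(t,x.round(4),n,c.round(1),[np.round(q,1) for q in r],z.round(4))
L=lambda n:(lambda q:(q['im'],q['d'],q['P'],(q['W'],*q['k'])))(np.load(f'/tmp/{n}.npz'))
im,d,P,c=L('w1')
sh('tab',segs(d,P,c,.098,.094,.104,(.38,.56,-.06,.11)))
sh('nut',segs(d,P,c,.062,.0585,.07,(.45,.49,.0,.05)))
sh('post',segs(d,P,c,.069,.063,.075,(.4,.52,.18,.3)))
sh('shoulder',segs(d,P,c,.055,.05,.0585,(.4,.52,.18,.3)))
sh('box',segs(d,P,c,.04,.036,.044,(.38,.56,-.06,.11),100))
sh('hub',segs(d,P,c,.05,.046,.058,(.38,.56,-.06,.11),100))
im,d,P,c=L('w2')
sh('sock',segs(d,P,c,.058,.053,.064,(.4,.56,-.4,-.07)))
E
```

```text
tab [0.432  0.0153] 485 [180.2  55.4] [array([432. ,  15.4]), array([10.5, 24.5]), np.float64(11.0)] 0.0979
tab [0.5175 0.0321] 367 [211.9 168.7] [array([517.5,  32.2]), array([10. , 24.7]), np.float64(11.4)] 0.0979
nut [0.4752 0.0233] 390 [211.4 115.7] [array([475.2,  23.3]), array([18.8, 20. ]), np.float64(85.8)] 0.0625
post [0.463  0.2408] 131 [459.8 101.5] [array([463.1, 240.7]), array([ 9.1, 11.3]), np.float64(0.1)] 0.068
shoulder [0.4626 0.2415] 1832 [454.1 101.7] [array([462.7, 241.9]), array([42.4, 44.6]), np.float64(0.1)] 0.0549
box [0.471  0.0305] 6093 [226.1 110. ] [array([475.3,  24.2]), array([115.8, 119.3]), np.float64(24.5)] 0.0396
hub [0.4732 0.0239] 7405 [216.1 113.1] [array([472.8,  24.7]), array([91.5, 97.2]), np.float64(61.1)] 0.051
sock [ 0.48   -0.2308] 647 [313.9 103.9] [array([ 480.1, -230.9]), array([24. , 26.3]), np.float64(13.7)] 0.0597
sock [ 0.4998 -0.3189] 654 [217.5 126.3] [array([ 499.6, -318.9]), array([24.6, 26.7]), np.float64(86.1)] 0.0597
sock [ 0.5032 -0.1378] 646 [415.7 130.4] [array([ 503.3, -137.8]), array([25.1, 26.3]), np.float64(83.9)] 0.0596
```

Run:
```python
from h import *
B=np.array([0.5175,0.0321]); C=np.array([0.4750,0.0235]); S=np.array([0.463,0.241])
A=down(191.3); T=S+(B-C)
robot.move_gripper(0.32)
robot.goto([*B,0.115],A)
robot.servo_line([*B,0.072],speed=0.12)
f0=robot.read_force(); robot.move_gripper(0.0)
print('grip',robot.read_grip_width()*88,robot.read_force()-f0,robot.read_t())
robot.servo_line([*B,0.130],speed=0.12)
print(robot.read_grip_width()*88,robot.read_force())
robot.servo_line([*T,0.130],speed=0.2)
im,d,P,c=cam('wrist'); save(im,'held.png')
im,d,P,c=cam('scene'); save(im[150:320,180:430],'held_s.png')
for x,n,cc,r,z in segs(d,P,c,.15,.13,.175,(T[0]-.15,T[0]+.05,T[1]-.08,T[1]+.08)): print(x,n,r,z)
print(robot.read_t(),robot.read_position())
a=cv2.resize(cv2.imread('pics/held_s.png'),None,fx=2.56,fy=2.56)[:435,:640];b=cv2.imread('pics/held.png')
cv2.imwrite('pics/held2.png',np.vstack([a,b])[:,:][::1] if 0 else cv2.resize(np.vstack([a,b]),None,fx=.7,fy=.7))
```

```text
grip 9.840985766643309 [-1.24976693  0.64682747  4.25012631] 7.025
10.113660983589055 [-0.34909951  0.33327764 -0.61813349]
[0.49853224 0.25183968] 464 ((504.82379150390625, 248.49266052246094), (39.78966522216797, 101.22484588623047), 69.8055419921875) 0.15195634107371433
[0.40787343 0.23495112] 210 ((408.53839111328125, 234.66986083984375), (23.016277313232422, 53.051048278808594), 60.73777770996094) 0.145254059181594
9.0 [0.50553417 0.24856228 0.13004561]
```

View pics/held2.png

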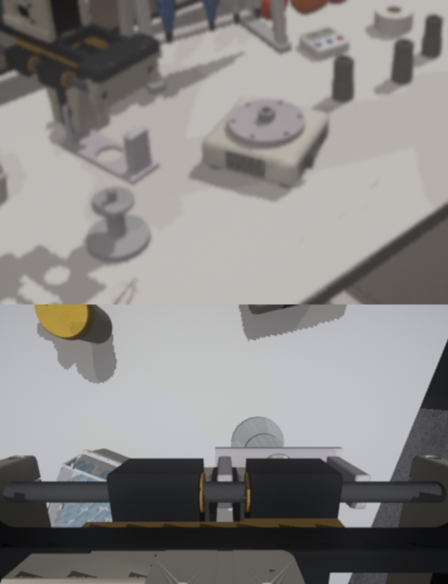

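The plate is held by one tab and level, with the stand below it at (115,205). I'll lower it onto the post and release, then look at the nut from two opposite wrist yaws so the camera bias cancels.

```bash
cat > s2.py <<'E'
from h import *
p=robot.read_position(); T=p[:2]
robot.servo_line([*T,0.085],speed=0.12); f=robot.read_force(); print(f)
if abs(f[2])<8:
    robot.servo_line([*T,0.0785],speed=0.05); print(robot.read_force())
    robot.move_gripper(0.32); robot.servo_line([*T,0.125],speed=0.15)
N=np.array([0.4752,0.0233])
robot.move_gripper(0.55)
for i,a in enumerate((204.5,24.5)):
    R=down(a); q=N-0.062*R[:2,0]
    try: robot.goto([*q,0.14],R)
    except robot.Unreachable: print('unreach',a); continue
    im,d,P,c=cam('wrist'); save(im,f'n{i}.png'); np.savez(f'/tmp/n{i}.npz',im=im,d=d,P=P,W=c[0],k=c[1:])
    print(robot.read_qpos().round(0),robot.read_t())
    for t,z0,lo,hi,bx in (('nut',.062,.0575,.075,(.45,.5,0,.05)),('hub',.05,.045,.0575,(.41,.54,-.04,.09)),('box',.04,.033,.044,(.38,.57,-.07,.12)),('post',.069,.0635,.08,(.43,.49,.21,.27)),('tabs',.103,.097,.11,(.38,.56,.17,.31)),('plate',.06,.0565,.0635,(.38,.56,.17,.31)),('sock',.058,.053,.064,(.45,.53,-.17,-.1))):
        for x,n,cc,r,z in segs(d,P,c,z0,lo,hi,bx,40): print(t,x.round(4),n,[np.round(v,1) for v in r],z.round(4))
im,d,P,c=cam('scene'); save(im[200:320,180:340],'hung.png')
a=cv2.resize(cv2.imread('pics/hung.png'),(640,480)); b=cv2.imread('pics/n0.png')
cv2.imwrite('pics/hung2.png',cv2.resize(np.vstack([a,b]),None,fx=.66,fy=.66))
E
python3 s2.py
```

```text
[ 0.76749634 -0.65397951 -0.44571542]
[ 0.80116149 -0.35192285 -1.43941681]
[ 35.   4. -33.   0. -53. -10.] 12.2333
nut [0.4758 0.0228] 556 [array([475.9,  22.6]), array([17.3, 20.3]), np.float64(24.5)] 0.0625
hub [0.4765 0.0212] 11206 [array([475.9,  22.5]), array([90.8, 90. ]), np.float64(24.5)] 0.05
box [0.4775 0.0177] 11049 [array([475.2,  22.5]), array([117.6, 118.8]), np.float64(24.3)] 0.0396
unreach 24.5
```

View pics/hung2.png

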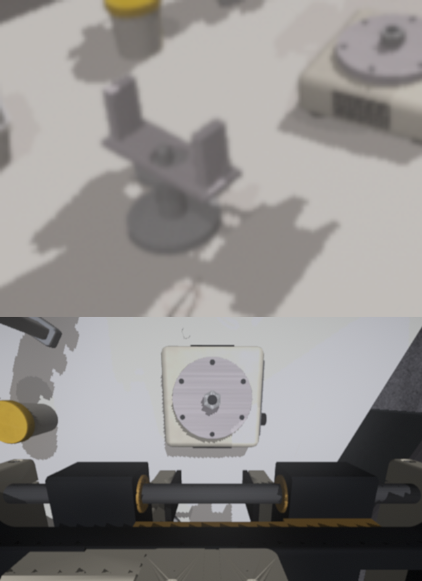

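The plate lies flat on the shoulder with the post through its hole. The nut is at about (0.4757, 0.0231) with flats at 24.5° mod 60. The opposite yaw was unreachable, but the two views 114° apart put the camera bias near 0.5 mm. I'll start with the nearest socket, centring it with two squeezes 60° apart.

```bash
cat > s3.py <<'E'
from h import *
N=np.array([0.4757,0.0231])
def flat(xy):
    "direction of a flat's normal (mod 60) of a head in view w2: 6th harmonic of the outline"
    q=np.load('/tmp/w2.npz'); c=(q['W'],*q['k']); P=q['P']
    with np.errstate(invalid='ignore'):
        m=((np.hypot(P[...,0]-xy[0],P[...,1]-xy[1])<.02)&(P[...,2]>.0565)&(P[...,2]<.064)).astype(np.uint8)
    k=max(cv2.findContours(m,cv2.RETR_EXTERNAL,cv2.CHAIN_APPROX_NONE)[0],key=cv2.contourArea)[:,0]
    X=np.array([ray(c,u,v,.058)[:2] for u,v in k]); M=X-(X.max(0)+X.min(0))/2
    t=np.linspace(0,np.pi,180,endpoint=False); w=np.array([np.ptp(M@[np.cos(a),np.sin(a)]) for a in t])
    return np.degrees(np.angle(-(w*np.exp(6j*t)).sum())/6)%60, w.min()*1e3, w.max()*1e3
def press(z1,step=.001,fmax=12):
    p=robot.read_position(); z=p[2]; f0=robot.read_force()[2]
    while z>z1:
        z=max(z-step,z1); robot.servo_line([p[0],p[1],z],speed=.03)
        f=robot.read_force()[2]-f0
        if abs(f)>fmax: break
    return robot.read_position()[2],f
def grasp(xy,fl):
    a=180+(fl if fl<35 else fl-60)
    robot.move_gripper(.45)
    for i,b in enumerate((a-60,a)):
        if i==0: robot.goto([*xy,.085],down(b)); robot.servo_line([*xy,.031],speed=.12)
        else: robot.servo_line([*xy,.031],ori=down(b),speed=.05) if 0 else robot.goto([*xy,.031],down(b))
        robot.move_gripper(0.)
        if i==0: robot.move_gripper(.45)
    print('grip mm',robot.read_grip_width()*88,robot.read_t()); return a
def trial(xy,a):
    robot.servo_line([*xy,.145],speed=.2)
    robot.goto([*N,.145],down(204.5)); robot.servo_line([*N,.098],speed=.12)
    r=press(.0815); print('stop z',r,robot.read_t(),'grip',robot.read_grip_width()*88); return r
def putback(xy,a):
    robot.servo_line([*N,.145],speed=.15); robot.goto([*xy,.1],down(a)); robot.servo_line([*xy,.034],speed=.12)
    print('back',press(.031,.001,5)); robot.move_gripper(.45); robot.servo_line([*xy,.1],speed=.2); print(robot.read_t())
SOCK=[np.array(s)+[.0004,0] for s in ((.5032,-.1378),(.48,-.2308),(.4998,-.3189))]
E
python3 - <<'E'
from s3 import *
fs=[flat(s) for s in SOCK]; print(np.round(fs,1))
a=grasp(SOCK[0],fs[0][0]); r=trial(SOCK[0],a)
E
```

```text
[[23.9 24.  27.4]
 [15.9 23.7 26.8]
 [27.5 23.7 27.1]]
grip mm 24.304058527078976 16.6
stop z (np.float64(0.08146711179558443), np.float64(0.31325659255158017)) 22.8 grip 23.691621629419235
```

It went down with no resistance. I'll press to firm contact and check by picture that it's really on the nut and still in the jaws.

Run:
```python
from s3 import *
print(press(.078,.0005,6),robot.read_grip_width()*88,robot.read_position(),robot.read_t())
im,d,P,c=cam('scene'); save(im,'s_seat.png'); a=cv2.resize(im[180:270,270:400],None,fx=4.6,fy=4.6,interpolation=cv2.INTER_CUBIC)
im2,d2,P2,c2=cam('side'); b=cv2.resize(im2[140:230,230:360],None,fx=4.6,fy=4.6,interpolation=cv2.INTER_CUBIC)
save(cv2.resize(np.hstack([a,b]),(800,276)),'seat.png')
f0=robot.read_force(); p=robot.read_position()
R=down(204.5)
for s in (.002,-.002):
    robot.servo_line([*(p[:2]+s*R[:2,1]),p[2]],speed=.03); print('lateral',s,robot.read_force()-f0)
robot.servo_line(p,speed=.03); print(robot.read_force(),robot.read_position())
```

```text
(np.float64(0.08091639628713762), np.float64(11.647674792778355)) 24.168817798352155 [0.47612696 0.02238942 0.0809164 ] 23.55
lateral 0.002 [  3.96971958  -0.21574005 -10.33300283]
lateral -0.002 [-2.63241731 -2.81383163  0.15141812]
[-1.68312675 -0.89411389  5.24491464] [0.47581685 0.02210016 0.08091875]
```

View pics/seat.png

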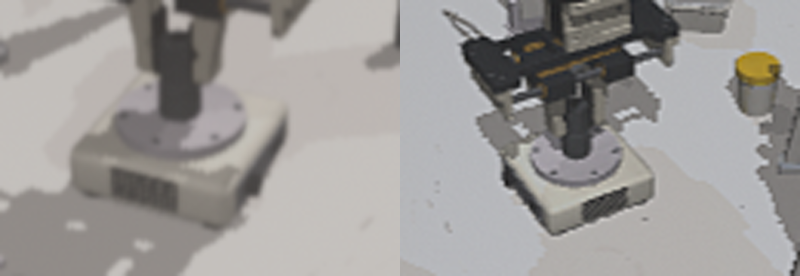

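The socket stands on the hub disc in the jaws, mouth down at (180,115) in the left crop. Contact came at TCP z = 80.9 mm, against 81 mm expected for fully seated. I'll do a last numeric check of the plate and bystanders, then hand in.

Run:
```python
from s3 import *
im,d,P,c=cam('scene'); q=np.load('/tmp/scene0.npz')
for k,(u,v) in dict(cup=(231,198),timer=(361,173),roll=(399,157),s2=(405,175),s3=(422,160)).items():
    w=np.s_[v-8:v+9,u-8:u+9]; print(k,'mean depth change mm',np.nanmean(abs(d[w]-q['d'][w]))*1e3)
for x,n,cc,r,z in segs(d,P,c,.103,.095,.108,(.38,.56,.17,.31)): print('tab',x.round(3),n,z.round(4))
for x,n,cc,r,z in segs(d,P,c,.06,.0565,.064,(.38,.56,.17,.31),20): print('plate',x.round(3),n,z.round(4))
print(robot.read_force(),robot.read_grip_width()*88,robot.read_position(),robot.read_t())
robot.job_done()
```

```text
cup mean depth change mm 9.726045
timer mean depth change mm 345.49304
roll mean depth change mm 11.947405
s2 mean depth change mm 6.5516443
s3 mean depth change mm 15.559092
tab [0.497 0.25 ] 76 0.1007
tab [0.412 0.233] 86 0.101
plate [0.459 0.242] 498 0.0587
[-2.15391519 -1.81529435  6.15890806] 23.902236333167163 [0.47581834 0.02209864 0.08090222] 24.4833
the job is handed in; nothing more can be done
```

The job is handed in, finished at 24.5 s with the gripper still holding the fitting socket seated on the nut.

- **Lock plate:** I lifted it by one tab and hung it on the post. Just after release, the picture showed it flat on the shoulder with the post through the hole. At the end both tab tops read 101 mm, so the plate is level. The given sizes say 103 mm, so that depth reading is about 2 mm low. The plate's top read 58.7 mm against 60 mm.
- **Socket:** The first one I tried, nearest the drive unit, slid over the nut with almost no resistance (0.3 N). It met the hub disc at TCP z = 80.9 mm, against 81 mm for fully seated; a wrong socket would have stopped near 93 mm. At hand-in it was gripped at 23.9 mm with about 6 N on the wrist. The other two sockets were never touched, so none had to be put back.
- **Sideways test:** Moving it 2 mm each way along the jaw axis gave only 3–4 N of sideways force. That neither proves nor contradicts engagement with the nut, so the seating rests on the height and the picture.
- **Cup, timer and roll:** My last check of these was inconclusive. Depth changes against the first picture were 7–16 mm at the cup, roll and the other two sockets, and 345 mm at the timer. The timer value is probably the arm in the line of sight, and the others may be edge noise, but I did not confirm either. The arm made no planned contact with any of them. The side picture at seating showed the cup upright; the timer and roll were not in that crop.

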